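# Put the garlic away in its sliding-lid keeper

### The arm

A 7-joint arm with a two-finger parallel gripper is mounted at the origin on a cart in front of the work surface, level with it; the furniture and walls round the work are solid. World frame = base frame: x ahead of the robot, y to its left, z up, the work surface at z = 0. Lengths are in m, angles in rad, forces in N, time in s.
With the tool pointing down it reaches from about 0.425 to 1.025 m from the base axis. Payload 3.6 kg.
Tool frame: the origin (TCP) lies midway between the tips of the shut fingers; the grasp point (between the pads) lies 19 mm behind it; z points along the fingers, y is the line along which they close (so a half turn about z gives the same grasp; the last joint's range is limited). The gripper opens to 85 mm and grips with 20 to 120 N. Pads are 22 mm wide; open, the fingers measure 114 mm over their backs; the gripper's body (76 mm by 85 mm) begins 54 mm behind the grasp point. The pads swing forward as they close: fully open they stand 13 mm farther back than shut.
Start: joints at [-1.248, 0.591, 0.048, 1.609, -0.033, 0.943, -0.034], TCP at [0.293, 0.663, 0.231] pointing down, gripper open.
Joint ranges: [-2.69, 2.69], [-0.47, 2.24], [-1.27, 1.36], [0.19, 2.51], [-1.53, 4.68], [0.08, 2.07], [-3.09, 3.09]. Speed limits (rad/s): [2.57, 2.57, 3.14, 3.14, 3.14, 3.14, 3.14].

### API

Orientations are given as a unit quaternion [x, y, z, w].
In Python, from rig import get_state, cams, workorder gives the robot as it stands.
- The arm moves only by the tool send_rows, never from a script. Its argument "targets" is a list of rows, each a list of 3 entries, a list of its own where there are three numbers: the gripper command: -1 is fully open, 1 is shut, values between are in proportion, then the shift along the world's x, y, z in cm, then the turn, a rotation vector about the world's x, y, z in rad. In form: [[jaw, [tx, ty, tz], [wx, wy, wz]], ...]. A call has 1 to 12 rows; each row is the pose to reach, as a shift and turn from the pose commanded when the call began; what a row does not reach only later rows make up. A row lasts 1/10 s, in which the tool goes at most 50 mm and 8.59 degrees, less where a joint would pass 70% of its speed; a pose out of reach is approached as far as the arm can. A call with a gripper value outside its range is refused whole. The fingers move at their own pace and stop on an object; the grip force is fixed at half the most. Time passes only in rows, so rows that repeat a pose let the fingers close. It gives the time, the measured TCP pose, the force, the opening and the grip force at its end, in the units of the state.
- get_state(): the state, without advancing time (a new reading comes with each control period).
- cams.get_image(name): name is "scene" or "top"; returns a dict with "img" (480x640x3 uint8, red, green, blue), "range_z" (480x640 float32, m along the optical axis (not along the pixel's ray), 0 where there is no reading), "camera_matrix" (3x3 intrinsics, pixels), "T" (4x4, takes a point from camera to world coordinates). Camera axes: x right, y down, z forward; pixel columns grow to the right and rows downward; lengths in m; the calibration is good to about 2 mm. A picture is of the moment at which its call begins.
- workorder.finish_job(): hands the job in; it is judged then, once.
Trained networks look in a picture, given as the dict that the camera call returned (one of the last four; its "shot" number tells which), for a name from the list of things; names that differ only in an ending like _2 or _b are one class to them, and where a whole thing is asked for, a point or a joint stands for the part that bears it (a point fixed in the world has none). Each returns a list of dicts, best first, with "conf" (0 to 1); they miss things now and then, are a little off and sometimes report something else, mostly with a low value. They report only what shows in the picture. A call takes as long as a camera call. They do not tell look-alikes from the thing itself.
- cams.recognise(picture, thing): "centre" ([x, y, z] in m, in world coordinates, good to about 4 mm: the middle of the surface that is visible of it).
The state is a dict: "clock": time; "joints": joint angles; "joint_vel": joint speeds; "joint_torque": joint torques, N m; "ee_pos": TCP position; "ee_rot": TCP orientation; "force": force on the tool from outside, world axes, zero at the start; "wrist_torque": the same for the moment, N m; "opening": finger opening in m; "gripper_force": force on a finger pad.
Only numpy, scipy, OpenCV 4.12 (cv2) and the standard library are available. Lean on these libraries where they do the work, as an engineer would, in place of code of your own. Each camera call takes 0.05 s, during which the arm holds its last target. There are 200 camera calls.

### The job

Put the garlic bulb away in the wooden keeper box: slide the box's cover back by its grip, set the garlic inside, and slide the cover fully shut again. Leave the tomato, the tin and the kitchen timer where they are.

Things in the scene. Friction and masses are not known exactly. Their poses are not given: they have to be found in the camera images.
- garlic_box: Pale wooden garlic keeper, 138 (its x) x 170 (its y) x 80 mm high, dark air holes in both long sides, fixed to the worktop. Origin at the centre of its underside, z up. Walls 6 mm thick. A flat cover runs in grooves along the box's y and opens towards its +y, sticking out over that end. The wall at the -y end stops the shut cover. Its +y points to the robot's left, within 0.3 rad.
- box_floor (a point): Centre of the keeper's inner floor, 8 mm above the worktop, axes as the box's. 58 mm of height under the cover. Lips at the top of the side walls leave 116 mm clear (box x from -58 to +58 mm). With the cover open by q the clear opening runs along the box's y from -79 mm to -79 mm + q.
- cover (a joint): Sliding of the cover along the box's +y in m: 0 = fully shut, 0.135 = fully open (stop). Starts shut or up to 30 mm ajar. It takes about 2 N to slide and stays where it is left.
- cover_grip (a point): Centre of the dark wooden grip bar on the brown cover: 60 mm long (box x), 16 mm thick (box y, the slide direction), 30 mm high, so it can be pinched from above. It stands on the cover's flat top, 74 mm above the worktop, and ends at 104 mm. This point is 89 mm above the worktop, at box x = 0 and box y = the cover's joint value. Axes as the box's.
- garlic_center (a point): Centre (half-way up) of the white garlic bulb, 48 x 50 mm across and 51 mm high, about 40 g, standing root down on the worktop to the robot's left or right of the box; narrower towards its tip.
- tomato: Red tomato, 56 x 58 mm across and 62 mm high, standing on the worktop on the other side of the box from the garlic. Origin at the centre of its underside. To be left alone.
- tuna_tin: Low round tin, 86 mm across and 40 mm high, on the worktop behind and to the right. Origin at the centre of its underside. To be left alone.
- kitchen_timer: Red round kitchen timer, 68 mm across and 54 mm high, on the worktop behind and to the left. Origin at the centre of its underside. To be left alone.
There are look-alikes about, which are no part of the job. There is more than one size of the part that bears garlic_center; the job needs the smaller.

How it is judged:
On the way, in this order (a step that is already met when the one before it is completed fails the run):
1. the cover is slid back by more than 60 mm (value of joint cover above 0.06 m), for 0.1 s.
2. the garlic is inside the box (x of garlic_center in the frame of garlic_box between -0.055 and 0.055 m and y of garlic_center in the frame of garlic_box between -0.075 and 0.075 m and z of garlic_center in the frame of garlic_box between 0.02 and 0.05 m), for 0.2 s.
3. the cover is shut again, to within 5 mm, over the garlic (all of step 2 and value of joint cover below 0.005 m), for 0.2 s.
At the end, for the whole second after the job is handed in: The garlic rests inside the keeper box (its centre within 55 mm of the box's centre in the box's x, within 75 mm in its y, 20 to 50 mm above its underside), and the cover is shut to within 5 mm (all of step 3 and linear speed of garlic below 0.02 m/s); the robot touches nothing.
It fails at once if the tomato is moved by more than 30 mm (distance of tomato from where it was at the start of the episode above 0.03 m).
It fails at once if the low tin is moved by more than 30 mm (distance of tuna_tin from where it was at the start of the episode above 0.03 m).
It fails at once if the kitchen timer is moved by more than 30 mm (distance of kitchen_timer from where it was at the start of the episode above 0.03 m).
It also fails if it takes over 64 s, if anything falls off the work surface, if the arm or the gripper's body presses on something with over 40 N, if the wrist force passes 120 N, or if a joint passes its speed limit or range.

## Working session

There is one attempt and no reset: what is moved stays moved. The work goes in short steps, Python scripts to look and compute and a tool call to move; the robot and the scene stay as the last step left them, time stands still between calls to the robot, and variables do not carry over. Pictures are saved under pics/ and viewed, at most 10 in all, crops included, and the job is handed in when it is done.

Besides the shell and the picture viewer there is one more tool, called after ">>>" by a JSON object that holds its "fn" and its "kwargs", one argument or row to a line. send_rows: Moves the arm, as the interface text tells. Its arguments: {"type":"object","properties":{"targets":{"type":"array"}},"required":["targets"]}

```bash
mkdir -p pics
cat > h.py <<'E'
import numpy as np, cv2
from rig import get_state, cams, workorder
def save(d,name,crop=None,scale=1):
    im=d["img"][:,:,::-1]
    if crop: x0,y0,x1,y1=crop; im=im[y0:y1,x0:x1]
    cv2.imwrite("pics/"+name,cv2.resize(im,None,fx=scale,fy=scale,interpolation=cv2.INTER_CUBIC))
def pix(d,p):
    T=np.linalg.inv(d["T"]); c=T[:3,:3]@np.array(p)+T[:3,3]; u=d["camera_matrix"]@c; return (u[:2]/u[2]).round(0)
def cloud(d):
    z=d["range_z"]; K=d["camera_matrix"]; v,u=np.mgrid[:480,:640]
    c=np.stack([(u-K[0,2])/K[0,0]*z,(v-K[1,2])/K[1,1]*z,z],-1)
    w=c@d["T"][:3,:3].T+d["T"][:3,3]; w[z==0]=np.nan; return w
E
python3 - <<'E'
from h import *
s=get_state(); print({k:np.round(s[k],3) for k in s})
for n in ("top","scene"):
    d=cams.get_image(n); save(d,n+"0.png"); print(n,d["T"].round(3).tolist())
    for t in ("garlic_box","cover","cover_grip","garlic_center","tomato","tuna_tin","kitchen_timer"):
        for r in cams.recognise(d,t): print(t,round(r["conf"],2),np.round(r["centre"],3),pix(d,r["centre"]))
E
```

```text
{'clock': np.float64(0.0), 'joints': array([-1.249,  0.592,  0.048,  1.61 , -0.033,  0.943, -0.034]), 'joint_vel': array([-0.001,  0.002, -0.001, -0.   ,  0.   , -0.002, -0.001]), 'joint_torque': array([ 0.0000e+00, -5.4868e+01,  1.5460e+00, -1.9813e+01,  9.0000e-03,
        9.0000e-03, -0.0000e+00]), 'ee_pos': array([0.292, 0.662, 0.23 ]), 'ee_rot': array([ 0.206,  0.978, -0.001, -0.   ]), 'force': array([-0.299, -0.457, -0.386]), 'wrist_torque': array([-0.053, -0.005, -0.084]), 'gripper_force': np.float64(0.0), 'opening': np.float64(0.085)}
top [[0.017, -0.992, 0.128, 0.419], [-1.0, -0.016, 0.008, -0.062], [-0.005, -0.128, -0.992, 1.335], [0.0, 0.0, 0.0, 1.0]]
garlic_box 0.84 [ 0.526 -0.059  0.073] [312. 261.]
garlic_box 0.69 [ 0.529 -0.044  0.074] [306. 260.]
cover 0.83 [ 0.528 -0.042  0.075] [306. 261.]
cover_grip 0.85 [ 0.53  -0.038  0.074] [304. 260.]
garlic_center 0.74 [ 0.529 -0.392  0.034] [435. 264.]
garlic_center 0.73 [ 0.538 -0.506  0.046] [479. 261.]
tomato 0.75 [0.443 0.401 0.045] [139. 291.]
tuna_tin 0.68 [ 0.681 -0.25   0.035] [383. 208.]
kitchen_timer 0.6 [0.649 0.343 0.047] [165. 215.]
scene [[-0.602, -0.548, 0.58, -0.504], [-0.798, 0.421, -0.431, 0.732], [-0.008, -0.722, -0.691, 1.349], [0.0, 0.0, 0.0, 1.0]]
garlic_box 0.96 [ 0.5   -0.032  0.075] [315. 254.]
cover 0.74 [ 0.531 -0.026  0.077] [307. 249.]
cover_grip 0.66 [ 0.528 -0.025  0.072] [308. 251.]
garlic_center 0.83 [ 0.53  -0.506  0.044] [419. 196.]
garlic_center 0.72 [ 0.525 -0.391  0.03 ] [395. 214.]
tomato 0.85 [0.432 0.404 0.046] [202. 346.]
tomato 0.42 [0.644 0.359 0.043] [180. 292.]
kitchen_timer 0.69 [0.643 0.357 0.041] [180. 292.]
kitchen_timer 0.66 [ 0.5   -0.033  0.074] [315. 254.]
```

View pics/top0.png

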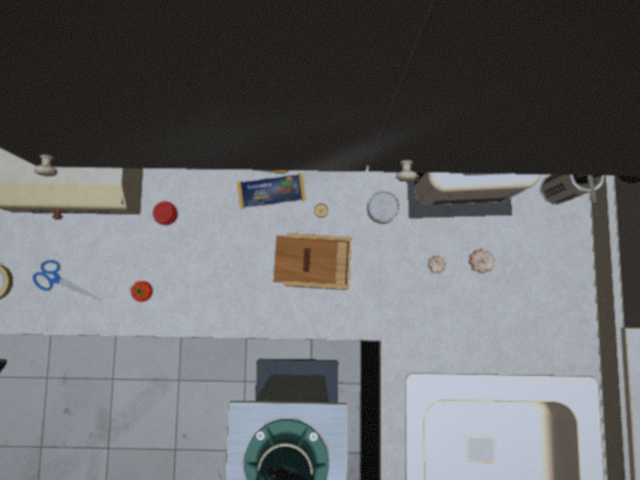

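Run:
```python
from h import *
d=cams.get_image("top"); save(d,"crop1.png",(270,200,510,310),3)
w=cloud(d); z=w[...,2]
def reg(n,m):
    p=w[m]; print(n,len(p),"med",np.median(p,0).round(4),"min",np.nanpercentile(p,2,axis=0).round(3),"max",np.nanpercentile(p,98,axis=0).round(3))
    r=cv2.minAreaRect((p[:,:2]*1000).astype(np.float32)); print("  rect mm",np.round(r[0],1),np.round(r[1],1),round(r[2],2))
v,u=np.mgrid[:480,:640]
near=(abs(w[...,0]-.53)<.15)&(abs(w[...,1]+.04)<.18)
reg("grip",near&(z>.095)&(z<.112)); reg("covertop",near&(z>.068)&(z<.08)); reg("box",near&(z>.068))
for y in (-.392,-.506):
    m=(abs(w[...,0]-.533)<.045)&(abs(w[...,1]-y)<.045)
    for lo in (.012,.02,.03): reg(f"garlic{y}>{lo}",m&(z>lo))
    mm=m&(z>.005); print(" top z",np.nanmax(z[m]).round(4), w[m][np.nanargmax(z[m])].round(4))
```

```text
grip 145 med [ 0.5294 -0.0435  0.103 ] min [ 0.501 -0.051  0.097] max [ 0.558 -0.036  0.108]
  rect mm [528.6 -43.4] [59.5 15.5] 0.89
covertop 2992 med [ 0.5281 -0.0491  0.0738] min [ 0.462 -0.153  0.069] max [0.593 0.038 0.08 ]
  rect mm [528.7 -57.8] [198.7 138.3] 87.48
box 66294 med [ 0.6292 -0.0441  0.9125] min [ 0.513 -0.213  0.073] max [0.63  0.132 1.019]
  rect mm [552.7 -36.6] [359.7 184.5] 87.48
garlic-0.392>0.012 244 med [ 0.5276 -0.3941  0.0321] min [ 0.507 -0.417  0.019] max [ 0.55  -0.376  0.046]
  rect mm [ 528.2 -396.9] [44.9 45.5] 81.81
garlic-0.392>0.02 233 med [ 0.5279 -0.3941  0.0326] min [ 0.507 -0.417  0.021] max [ 0.55  -0.376  0.046]
  rect mm [ 528.2 -397.1] [44.4 45.2] 84.22
garlic-0.392>0.03 156 med [ 0.528  -0.3956  0.0347] min [ 0.512 -0.414  0.03 ] max [ 0.547 -0.381  0.047]
  rect mm [ 529.9 -397.1] [40.8 38.6] 19.16
 top z 0.0479 [ 0.5349 -0.3935  0.0479]
garlic-0.506>0.012 476 med [ 0.5371 -0.5103  0.0455] min [ 0.51  -0.544  0.025] max [ 0.568 -0.486  0.064]
  rect mm [ 539.4 -515.5] [66.5 62.2] 69.16
garlic-0.506>0.02 475 med [ 0.5371 -0.5103  0.0455] min [ 0.51  -0.544  0.025] max [ 0.568 -0.486  0.064]
  rect mm [ 539.4 -515.5] [66.5 62.2] 69.16
garlic-0.506>0.03 449 med [ 0.537  -0.511   0.0459] min [ 0.511 -0.544  0.032] max [ 0.568 -0.487  0.064]
  rect mm [ 539.4 -515.5] [66.5 62.2] 69.16
 top z 0.0698 [ 0.5296 -0.5059  0.0698]
```

The top view shows the box at (312,261) with its grip bar at (306,260). It is slightly ajar, with the wall showing at the right end near (345,264). The tin is at (383,208), the timer at (165,213) and the tomato at (142,291). Two things could be the garlic: a small bulb at (436,264), about 45 mm across and 48 mm high, and a larger one at (481,261), about 65 mm across and 70 mm high. By the description it is the small one at (436,264). I'll check it in the crop.

View pics/crop1.png

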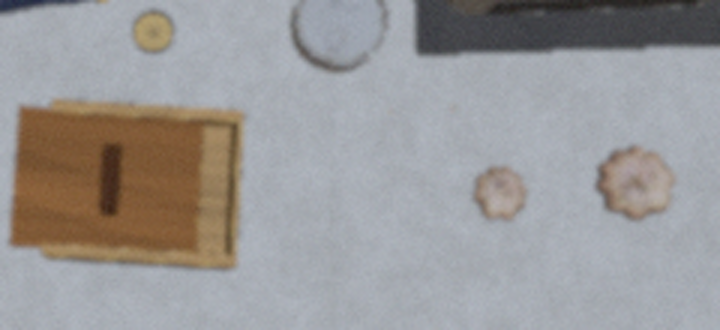

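Run:
```python
from h import *
d=cams.get_image("top"); w=cloud(d); z=w[...,2]
near=(abs(w[...,0]-.53)<.1)&(abs(w[...,1]+.05)<.16)&(z<.2)
# edges at constant rows/cols, subpixel-ish : outer outline of z>.06
m=near&(z>.062)
P=w[m]
# long sides: per y-bin min and max x
for nm,f in (("minx",np.min),("maxx",np.max)):
    ys=np.arange(-.15,.05,.006); L=[(y,f(P[abs(P[:,1]-y)<.004][:,0])) for y in ys if (abs(P[:,1]-y)<.004).sum()>5]
    L=np.array(L); print(nm,L.round(4).tolist())
g=near&(z>.098); G=w[g][:,:2]; print("grip mean",G.mean(0),"yaw",np.polyfit(G[:,0],G[:,1],1)[0])
xs=np.arange(.47,.59,.01)
print("ends",[(round(x,2),P[abs(P[:,0]-x)<.005][:,1].min().round(4),P[abs(P[:,0]-x)<.005][:,1].max().round(4)) for x in xs])
# lip/cover end: height profile along y mid
ys=np.arange(-.16,.06,.005)
print([(round(y,3),np.median(w[near&(abs(w[...,1]-y)<.003)&(abs(w[...,0]-.5)<.02)][:,2]).round(4)) for y in ys])
print(pix(d,[.55,-.31,.02]))
```

```text
minx [[-0.15, 0.4553], [-0.144, 0.4556], [-0.138, 0.4576], [-0.132, 0.4576], [-0.126, 0.4574], [-0.12, 0.4573], [-0.114, 0.4573], [-0.108, 0.4573], [-0.102, 0.4574], [-0.096, 0.4596], [-0.09, 0.4593], [-0.084, 0.4594], [-0.078, 0.4593], [-0.072, 0.4591], [-0.066, 0.4592], [-0.06, 0.4593], [-0.054, 0.4595], [-0.048, 0.4614], [-0.042, 0.4613], [-0.036, 0.4611], [-0.03, 0.461], [-0.024, 0.461], [-0.018, 0.4611], [-0.012, 0.4613], [-0.006, 0.4631], [0.0, 0.4631], [0.006, 0.4631], [0.012, 0.4631], [0.018, 0.4656], [0.024, 0.4708], [0.03, 0.4707], [0.036, 0.4705], [0.042, 0.4709]]
maxx [[-0.15, 0.5919], [-0.144, 0.5918], [-0.138, 0.5939], [-0.132, 0.5941], [-0.126, 0.5941], [-0.12, 0.5942], [-0.114, 0.5941], [-0.108, 0.5941], [-0.102, 0.5938], [-0.096, 0.594], [-0.09, 0.5963], [-0.084, 0.5963], [-0.078, 0.5962], [-0.072, 0.5961], [-0.066, 0.5961], [-0.06, 0.5954], [-0.054, 0.5957], [-0.048, 0.5979], [-0.042, 0.5983], [-0.036, 0.5983], [-0.03, 0.5978], [-0.024, 0.5976], [-0.018, 0.5974], [-0.012, 0.5972], [-0.006, 0.5982], [0.0, 0.5999], [0.006, 0.6001], [0.012, 0.5947], [0.018, 0.5925], [0
[... 1981 characters left out ...]
.float64(-0.025), np.float64(0.074)), (np.float64(-0.02), np.float64(0.0733)), (np.float64(-0.015), np.float64(0.0734)), (np.float64(-0.01), np.float64(0.0735)), (np.float64(-0.005), np.float64(0.074)), (np.float64(0.0), np.float64(0.0734)), (np.float64(0.005), np.float64(0.0736)), (np.float64(0.01), np.float64(0.0725)), (np.float64(0.015), np.float64(0.0735)), (np.float64(0.02), np.float64(0.0735)), (np.float64(0.025), np.float64(0.0734)), (np.float64(0.03), np.float64(0.0734)), (np.float64(0.035), np.float64(0.0734)), (np.float64(0.04), np.float64(0.0734)), (np.float64(0.045), np.float64(0.0719)), (np.float64(0.05), np.float64(0.0009)), (np.float64(0.055), np.float64(-0.0019))]
[404. 256.]
```

The crop confirms the choice: the small bulb is at about (436,264) in the full image and the bigger look-alike at (481,261). The cover is about 28 mm ajar. I put the box centre at about (0.5276, -0.072) with yaw -0.047, the grip at (0.5295, -0.0433) and the garlic at (0.5285, -0.397).

>>> {"fn": "send_rows", "kwargs": {
  "targets": [
    [-1,[5,-15,0],[0,0,0.1]],
    [-1,[23.7,-70.6,-6],[0,0,0.368]],
    [-1,[23.7,-70.6,-6],[0,0,0.368]],
    [-1,[23.7,-70.6,-6],[0,0,0.368]],
    [-1,[23.7,-70.6,-6],[0,0,0.368]],
    [-1,[23.7,-70.6,-6],[0,0,0.368]],
    [-1,[23.7,-70.6,-6],[0,0,0.368]],
    [-1,[23.7,-70.6,-6],[0,0,0.368]],
    [-1,[23.7,-70.6,-6],[0,0,0.368]],
    [-1,[23.7,-70.6,-6],[0,0,0.368]],
    [-1,[23.7,-70.6,-6],[0,0,0.368]],
    [-1,[23.7,-70.6,-6],[0,0,0.368]]
  ]
}}

```text
clock: 2.1
ee_pos: [0.4839, 0.0946, 0.1843]
ee_rot: [0.024, 1.0, 0.0, 0.001]
force: [0.9, 1.0, -0.3]
opening: 0.085
gripper_force: 0.0
```

>>> {"fn": "send_rows", "kwargs": {
  "targets": [
    [-1,[0,0,0],[0,0,0]],
    [-1,[0,0,0],[0,0,0]]
  ]
}}

```text
clock: 2.3
ee_pos: [0.4837, 0.0947, 0.1841]
ee_rot: [0.026, 1.0, -0.0, 0.0]
force: [-0.2, 1.1, -0.6]
opening: 0.0855
gripper_force: 0.0
```

>>> {"fn": "send_rows", "kwargs": {
  "targets": [
    [-1,[1.6,-4.6,-1],[0,0,0]],
    [-1,[3.2,-9.2,-3],[0,0,0]],
    [-1,[4.6,-13.8,-5],[0,0,0]],
    [-1,[4.6,-13.8,-5],[0,0,0]],
    [-1,[4.6,-13.8,-7],[0,0,0]],
    [-1,[4.6,-13.8,-9],[0,0,0]],
    [-1,[4.6,-13.8,-10.5],[0,0,0]],
    [-1,[4.6,-13.8,-10.5],[0,0,0]],
    [-1,[4.6,-13.8,-10.5],[0,0,0]]
  ]
}}

```text
clock: 3.2
ee_pos: [0.5293, -0.0396, 0.0792]
ee_rot: [0.022, 1.0, 0.0, 0.0]
force: [-0.1, 0.5, 0.5]
opening: 0.085
gripper_force: 0.0
```

Run:
```python
from h import *
d=cams.get_image("scene"); save(d,"s1.png",(210,150,430,320),3); s=get_state(); print(s["ee_pos"],s["ee_rot"],s["force"],s["joints"])
```

```text
[ 0.52971632 -0.04007331  0.07966446] [2.27394217e-02 9.99741220e-01 3.27478637e-04 5.51109354e-04] [ 0.47476743 -0.90785416  0.21006772] [-0.00642076  0.58462826 -0.00406896  2.14783071  0.0041001   0.4080176
  1.51173827]
```

View pics/s1.png

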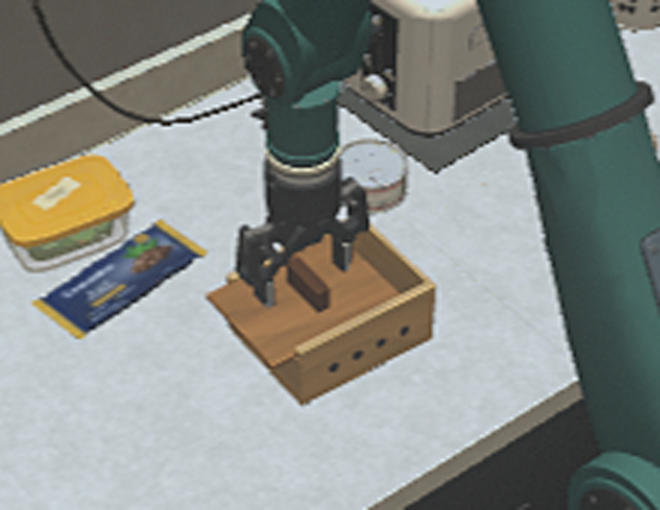

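The picture shows the fingers straddling the grip bar: tips at about (265,300) and (345,265) in the crop, with the bar centred at (308,283). I'll close and slide.

>>> {"fn": "send_rows", "kwargs": {
  "targets": [
    [1,[0,0,0],[0,0,0]],
    [1,[0,0,0],[0,0,0]],
    [1,[0,0,0],[0,0,0]],
    [1,[0,0,0],[0,0,0]],
    [1,[0,0,0],[0,0,0]],
    [1,[0,0,0],[0,0,0]],
    [1,[0,0,0],[0,0,0]],
    [1,[0,0,0],[0,0,0]]
  ]
}}

```text
clock: 4.05
ee_pos: [0.5292, -0.042, 0.0794]
ee_rot: [0.024, 1.0, -0.0, 0.0]
force: [-1.4, -1.4, 5.2]
opening: 0.015
gripper_force: 59.0
```

>>> {"fn": "send_rows", "kwargs": {
  "targets": [
    [1,[0.1,2,0],[0,0,0]],
    [1,[0.2,4,0],[0,0,0]],
    [1,[0.3,6,0],[0,0,0]],
    [1,[0.4,8,0],[0,0,0]],
    [1,[0.45,9.5,0],[0,0,0]],
    [1,[0.5,10.3,0],[0,0,0]],
    [1,[0.5,10.3,0],[0,0,0]],
    [1,[0.5,10.3,0],[0,0,0]]
  ]
}}

```text
clock: 4.85
ee_pos: [0.5337, 0.0615, 0.0794]
ee_rot: [0.024, 1.0, -0.0, -0.0]
force: [-2.4, 0.6, 6.6]
opening: 0.0147
gripper_force: 59.8
```

>>> {"fn": "send_rows", "kwargs": {
  "targets": [
    [-1,[0,0,0],[0,0,0]],
    [-1,[0,0,0],[0,0,0]],
    [-1,[0,0,0],[0,0,0]],
    [-1,[0,0,0],[0,0,0]],
    [-1,[0,0,0],[0,0,0]],
    [-1,[0,0,2],[0,0,0]],
    [-1,[0,0,6],[0,0,0]],
    [-1,[0,-2,10],[0,0,0]],
    [-1,[0,-6,10],[0,0,0]],
    [-1,[0,-11,10],[0,0,0]],
    [-1,[0,-16,10],[0,0,0]],
    [-1,[-0.2,-21,10],[0,0,0]]
  ]
}}

```text
clock: 6.05
ee_pos: [0.5323, -0.1503, 0.1793]
ee_rot: [0.024, 1.0, -0.0, 0.001]
force: [0.4, -0.2, -0.6]
opening: 0.0854
gripper_force: 0.0
```

>>> {"fn": "send_rows", "kwargs": {
  "targets": [
    [-1,[0,-5,0],[0,0,0]],
    [-1,[0,-10,0],[0,0,0]],
    [-1,[0,-15,0],[0,0,0]],
    [-1,[0,-20,0],[0,0,0]],
    [-1,[0,-23,0],[0,0,0]],
    [-1,[0,-25,0],[0,0,0]],
    [-1,[0,-25,0],[0,0,0]],
    [-1,[0,-25,0],[0,0,0]]
  ]
}}

```text
clock: 6.85
ee_pos: [0.5323, -0.3967, 0.1785]
ee_rot: [0.023, 1.0, 0.001, -0.0]
force: [0.3, 2.3, 0.4]
opening: 0.0855
gripper_force: 0.0
```

Run:
```python
from h import *
s=get_state(); print(s["ee_pos"],s["ee_rot"],s["joints"])
d=cams.get_image("scene"); save(d,"s2.png",(250,120,470,290),3)
w=cloud(d); z=w[...,2]
m=(abs(w[...,0]-.528)<.04)&(abs(w[...,1]+.397)<.042)&(z>.012)&(z<.06)
p=w[m]; print(len(p),np.percentile(p,[2,50,98],axis=0).round(4) if len(p) else 0)
d=cams.get_image("top")
for r in cams.recognise(d,"cover_grip"): print(r["conf"],r["centre"])
w=cloud(d); z=w[...,2]; g=(abs(w[...,0]-.535)<.06)&(abs(w[...,1]-.06)<.06)&(z>.097)&(z<.112); print(w[g].mean(0))
p=w[(abs(w[...,0]-.528)<.04)&(abs(w[...,1]+.397)<.042)&(z>.012)&(z<.06)];print(len(p))
```

```text
[ 0.53229564 -0.39667429  0.17851128] [ 2.33212063e-02  9.99727379e-01  1.08348636e-03 -3.38044540e-04] [ 0.54595305  0.57244824  0.03947388  1.79529265 -0.03263764  0.77619099
  2.12662047]
135 [[ 0.5046 -0.4114  0.0132]
 [ 0.5221 -0.3854  0.0298]
 [ 0.5447 -0.3696  0.0446]]
0.75 [0.5312, 0.0652, 0.0787]
[0.53292156 0.06210648 0.10302636]
200
```

View pics/s2.png

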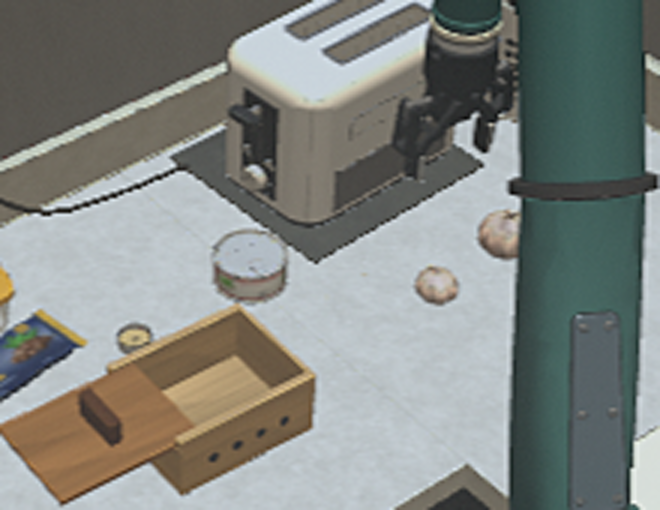

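The box is open (cover crop (100,420), interior visible). The small garlic stands alone at (437,285) in the crop, with the large one behind it at (500,232) clear of the fingers' path. I'll descend.

>>> {"fn": "send_rows", "kwargs": {
  "targets": [
    [-1,[-0.35,0,-4],[0,0,0]],
    [-1,[-0.35,0,-8],[0,0,0]],
    [-1,[-0.35,0,-12],[0,0,0]],
    [-1,[-0.35,0,-15],[0,0,0]],
    [-1,[-0.35,0,-17.2],[0,0,0]],
    [-1,[-0.35,0,-17.2],[0,0,0]],
    [-1,[-0.35,0,-17.2],[0,0,0]],
    [0,[-0.35,0,-17.2],[0,0,0]],
    [0.5,[-0.35,0,-17.2],[0,0,0]],
    [1,[-0.35,0,-17.2],[0,0,0]],
    [1,[-0.35,0,-17.2],[0,0,0]],
    [1,[-0.35,0,-17.2],[0,0,0]]
  ]
}}

```text
clock: 8.2
ee_pos: [0.5295, -0.3991, 0.0091]
ee_rot: [0.024, 1.0, -0.001, 0.001]
force: [-0.9, 1.0, 6.9]
opening: 0.0443
gripper_force: 60.0
```

>>> {"fn": "send_rows", "kwargs": {
  "targets": [
    [1,[0,0,0],[0,0,0]],
    [1,[0,0,0],[0,0,0]]
  ]
}}

```text
clock: 8.4
ee_pos: [0.5295, -0.3991, 0.0092]
ee_rot: [0.024, 1.0, -0.001, 0.001]
force: [-2.2, 1.9, 8.2]
opening: 0.0444
gripper_force: 60.0
```

>>> {"fn": "send_rows", "kwargs": {
  "targets": [
    [1,[0,0,2],[0,0,0]],
    [1,[0,0,6],[0,0,0]],
    [1,[0,0,10],[0,0,0]],
    [1,[0,0,14],[0,0,0]],
    [1,[0,1,16],[0,0,0]],
    [1,[0,4,16],[0,0,0]],
    [1,[0,8,16],[0,0,0]],
    [1,[0,12,16],[0,0,0]],
    [1,[0,16,16],[0,0,0]],
    [1,[0,20,16],[0,0,0]],
    [1,[-0.1,24,16],[0,0,0]],
    [1,[-0.2,27,16],[0,0,0]]
  ]
}}

```text
clock: 9.6
ee_pos: [0.5264, -0.1256, 0.1676]
ee_rot: [0.023, 1.0, 0.0, 0.0]
force: [-0.2, 0.0, -0.8]
opening: 0.0441
gripper_force: 61.4
```

>>> {"fn": "send_rows", "kwargs": {
  "targets": [
    [1,[0,2.5,0],[0,0,0]],
    [1,[0,4.4,0],[0,0,0]],
    [1,[0,4.4,0],[0,0,0]],
    [1,[0,4.4,0],[0,0,0]]
  ]
}}

```text
clock: 10.0
ee_pos: [0.5267, -0.0848, 0.1675]
ee_rot: [0.024, 1.0, -0.0, 0.0]
force: [0.2, -0.4, 0.0]
opening: 0.0444
gripper_force: 61.4
```

Run:
```python
from h import *
s=get_state(); print(s["ee_pos"],s["ee_rot"],s["opening"],s["force"])
d=cams.get_image("scene"); save(d,"s3.png",(210,130,430,300),3)
w=cloud(d); z=w[...,2]
m=(abs(w[...,0]-.528)<.04)&(abs(w[...,1]+.084)<.03)&(z>.1)&(z<.21)
p=w[m]; print(len(p),np.percentile(p,[0,2,50,98],axis=0).round(4))
```

```text
[ 0.52671122 -0.08483947  0.16748409] [ 2.35612976e-02  9.99722277e-01 -2.24889227e-04  4.28979554e-04] 0.04438995156333202 [ 0.20075817 -0.37620523  0.03064094]
217 [[ 0.4992 -0.1134  0.1627]
 [ 0.5017 -0.1122  0.1682]
 [ 0.5174 -0.0816  0.1899]
 [ 0.5378 -0.0562  0.2072]]
```

View pics/s3.png

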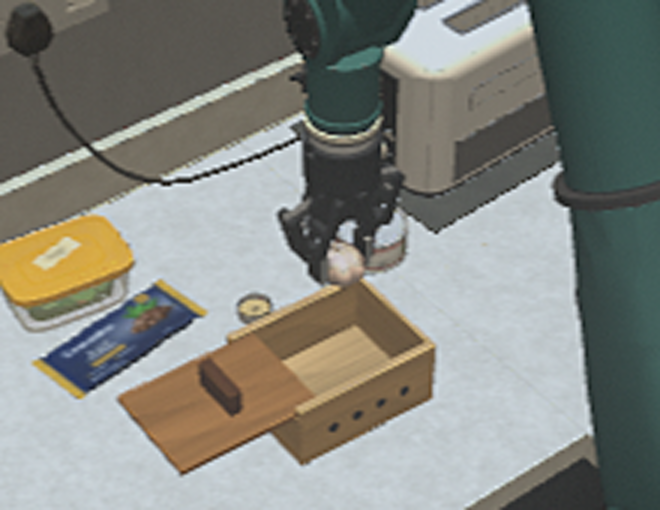

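The garlic is held at (345,262) in the crop and sits above the open box. I'll lower it.

>>> {"fn": "send_rows", "kwargs": {
  "targets": [
    [1,[0,0,-3],[0,0,0]],
    [1,[0,0,-6],[0,0,0]],
    [1,[0,0,-9],[0,0,0]],
    [1,[0,0,-12],[0,0,0]],
    [1,[0,0,-14],[0,0,0]],
    [1,[0,0,-14.8],[0,0,0]],
    [1,[0,0,-14.8],[0,0,0]],
    [1,[0,0,-14.8],[0,0,0]]
  ]
}}

```text
clock: 10.85
ee_pos: [0.5272, -0.0857, 0.0195]
ee_rot: [0.025, 1.0, -0.0, 0.001]
force: [-0.4, -0.2, -0.2]
opening: 0.0442
gripper_force: 61.8
```

>>> {"fn": "send_rows", "kwargs": {
  "targets": [
    [0.05,[0,0,0],[0,0,0]],
    [-0.1,[0,0,0],[0,0,0]],
    [-0.3,[0,0,0],[0,0,0]],
    [-0.5,[0,0,0],[0,0,0]],
    [-0.5,[0,0,0],[0,0,0]],
    [-0.5,[0,0,0],[0,0,0]],
    [-0.5,[0,0,3],[0,0,0]],
    [-0.5,[0,0,6],[0,0,0]],
    [-0.5,[0,0,10],[0,0,0]],
    [-0.5,[0,0,14],[0,0,0]],
    [-0.8,[0,2,16],[0,0,0]],
    [-1,[0.2,6,16],[0,0,0]]
  ]
}}

```text
clock: 12.05
ee_pos: [0.5308, -0.028, 0.1825]
ee_rot: [0.028, 1.0, -0.001, 0.004]
force: [0.8, -0.3, -0.5]
opening: 0.0853
gripper_force: 0.0
```

>>> {"fn": "send_rows", "kwargs": {
  "targets": [
    [-1,[0.2,4,0],[0,0,0]],
    [-1,[0.4,8.5,0],[0,0,0]],
    [-1,[0.4,8.5,0],[0,0,0]],
    [-1,[0.4,8.5,0],[0,0,0]]
  ]
}}

```text
clock: 12.45
ee_pos: [0.5323, 0.062, 0.1789]
ee_rot: [0.022, 1.0, 0.0, -0.0]
force: [-0.6, -0.9, 0.6]
opening: 0.0854
gripper_force: 0.0
```

Run:
```python
from h import *
s=get_state(); print(s["ee_pos"],s["ee_rot"],s["opening"],s["force"])
d=cams.get_image("scene"); save(d,"s4.png",(210,130,430,300),3)
d=cams.get_image("top"); w=cloud(d); z=w[...,2]
m=(abs(w[...,0]-.528)<.05)&(abs(w[...,1]+.085)<.06)&(z>.015)&(z<.068); p=w[m]; print(len(p)); print(np.percentile(p,[0,2,50,98,100],axis=0).round(4))
```

```text
[0.53226901 0.06197735 0.17887967] [ 2.20249790e-02  9.99757398e-01  9.67300661e-05 -1.91313008e-04] 0.08539797602568247 [-0.56769412 -0.85183499  0.58909214]
239
[[ 0.4969 -0.1355  0.015 ]
 [ 0.5041 -0.1049  0.0155]
 [ 0.5248 -0.0832  0.0408]
 [ 0.5483 -0.0617  0.0524]
 [ 0.5745 -0.0257  0.059 ]]
```

View pics/s4.png

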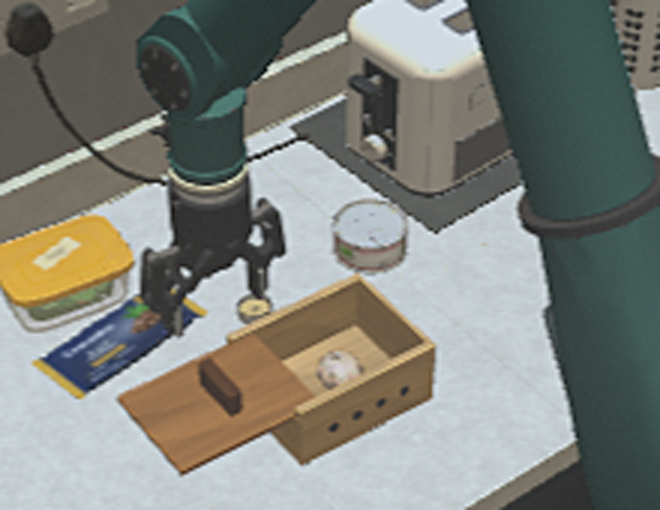

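The garlic rests upright inside the box at (340,370) in the crop, its top at about 59 mm, below the cover. I'll grip the bar again and shut it.

>>> {"fn": "send_rows", "kwargs": {
  "targets": [
    [-1,[0.15,0,-4],[0,0,0]],
    [-1,[0.15,0,-7.5],[0,0,0]],
    [-1,[0.15,0,-10],[0,0,0]],
    [-1,[0.15,0,-10],[0,0,0]],
    [0,[0.15,0,-10],[0,0,0]],
    [1,[0.15,0,-10],[0,0,0]],
    [1,[0.15,0,-10],[0,0,0]],
    [1,[0.15,0,-10],[0,0,0]],
    [1,[0.15,0,-10],[0,0,0]],
    [1,[0.15,0,-10],[0,0,0]],
    [1,[0.15,0,-10],[0,0,0]],
    [1,[0.15,0,-10],[0,0,0]]
  ]
}}

```text
clock: 13.75
ee_pos: [0.5347, 0.0606, 0.08]
ee_rot: [0.023, 1.0, 0.0, 0.001]
force: [-1.2, -0.2, 6.4]
opening: 0.0148
gripper_force: 59.1
```

>>> {"fn": "send_rows", "kwargs": {
  "targets": [
    [1,[-0.1,-1.5,0],[0,0,0]],
    [1,[-0.15,-3.5,0],[0,0,0]],
    [1,[-0.25,-5.5,0],[0,0,0]],
    [1,[-0.35,-7.5,0],[0,0,0]],
    [1,[-0.45,-9.5,0],[0,0,0]],
    [1,[-0.5,-11,0],[0,0,0]],
    [1,[-0.55,-12,0],[0,0,0]],
    [1,[-0.6,-12.5,0],[0,0,0]],
    [1,[-0.6,-12.8,0],[0,0,0]],
    [1,[-0.6,-12.8,0],[0,0,0]]
  ]
}}

```text
clock: 14.75
ee_pos: [0.529, -0.0679, 0.08]
ee_rot: [0.024, 1.0, -0.0, 0.001]
force: [-1.1, -0.8, 6.0]
opening: 0.0151
gripper_force: 59.2
```

Now creep to the stop, watching the force.

>>> {"fn": "send_rows", "kwargs": {
  "targets": [
    [1,[0,-0.2,0],[0,0,0]],
    [1,[0,-0.4,0],[0,0,0]],
    [1,[0,-0.4,0],[0,0,0]],
    [1,[0,-0.4,0],[0,0,0]]
  ]
}}

```text
clock: 15.15
ee_pos: [0.5289, -0.0712, 0.08]
ee_rot: [0.023, 1.0, 0.0, 0.001]
force: [-1.1, 0.1, 6.9]
opening: 0.0149
gripper_force: 59.2
```

>>> {"fn": "send_rows", "kwargs": {
  "targets": [
    [1,[0,-0.15,0],[0,0,0]],
    [1,[0,-0.3,0],[0,0,0]],
    [1,[0,-0.3,0],[0,0,0]],
    [1,[0,-0.3,0],[0,0,0]]
  ]
}}

```text
clock: 15.55
ee_pos: [0.5288, -0.0734, 0.08]
ee_rot: [0.023, 1.0, 0.0, 0.001]
force: [-1.6, 2.1, 6.8]
opening: 0.015
gripper_force: 59.3
```

>>> {"fn": "send_rows", "kwargs": {
  "targets": [
    [1,[0,-0.15,0],[0,0,0]],
    [1,[0,-0.25,0],[0,0,0]],
    [1,[0,-0.25,0],[0,0,0]],
    [1,[0,-0.25,0],[0,0,0]]
  ]
}}

```text
clock: 15.95
ee_pos: [0.5288, -0.0735, 0.08]
ee_rot: [0.022, 1.0, 0.002, 0.001]
force: [-1.0, 6.9, 7.7]
opening: 0.0152
gripper_force: 59.4
```

The cover has met its stop: the position no longer changes and the force is rising. I'll release, lift clear and verify.

>>> {"fn": "send_rows", "kwargs": {
  "targets": [
    [-1,[0,0.3,0],[0,0,0]],
    [-1,[0,0.3,0],[0,0,0]],
    [-1,[0,0.3,0],[0,0,0]],
    [-1,[0,0.3,0],[0,0,0]],
    [-1,[0,0.3,0],[0,0,0]],
    [-1,[0,0.3,3],[0,0,0]],
    [-1,[0,0.3,7],[0,0,0]],
    [-1,[0,0.3,11],[0,0,0]],
    [-1,[0,4,13],[0,0,0]],
    [-1,[0,9,13],[0,0,0]],
    [-1,[0,14,13],[0,0,0]],
    [-1,[0,19,13],[0,0,0]]
  ]
}}

```text
clock: 17.15
ee_pos: [0.5281, 0.1141, 0.2094]
ee_rot: [0.025, 1.0, 0.0, 0.001]
force: [0.4, -0.7, -0.5]
opening: 0.0857
gripper_force: 0.0
```

Run:
```python
from h import *
s=get_state(); print(s["ee_pos"],s["force"])
d=cams.get_image("scene"); save(d,"s5.png",(150,130,430,370),2.5)
d=cams.get_image("top"); w=cloud(d); z=w[...,2]
g=(abs(w[...,0]-.529)<.05)&(abs(w[...,1]+.07)<.06)&(z>.097)&(z<.112); print("grip",g.sum(),w[g].mean(0))
for y in np.arange(-.165,-.11,.005):
    print(round(y,3),np.median(w[(abs(w[...,1]-y)<.003)&(abs(w[...,0]-.5)<.02)][:,2]).round(4),end=" ")
for t in ("tomato","tuna_tin","kitchen_timer"):
    for r in cams.recognise(d,t): print(t,r["centre"])
```

```text
[0.52809302 0.11411015 0.20944948] [ 0.40030149 -0.71154765 -0.50445067]
grip 140 [ 0.52748738 -0.07193857  0.10334095]
-0.165 -0.0004 -0.16 -0.001 -0.155 0.0797 -0.15 0.0774 -0.145 0.0745 -0.14 0.0738 -0.135 0.074 -0.13 0.0733 -0.125 0.0731 -0.12 0.0741 -0.115 0.0738 -0.11 0.072 tomato [0.4421, 0.4021, 0.0431]
tuna_tin [0.681, -0.251, 0.036]
kitchen_timer [0.6472, 0.3429, 0.0471]
```

View pics/s5.png

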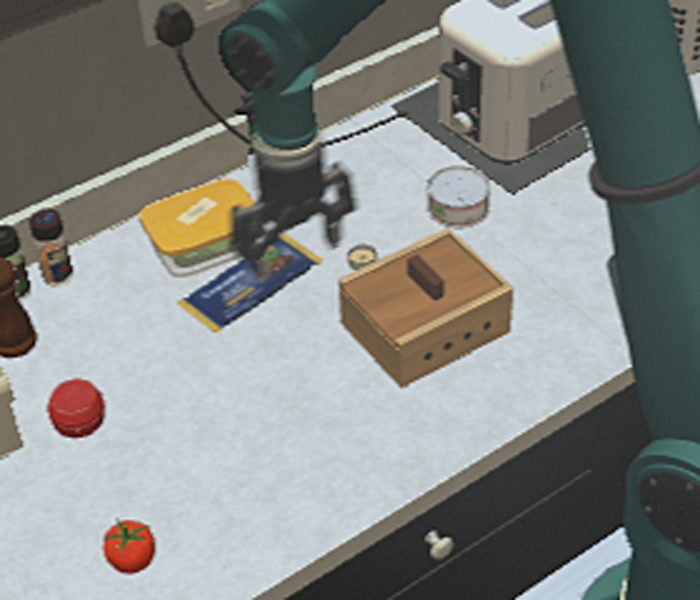

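The cover is flush and shut: the box is at (425,305) in the crop and the grip measures at the box centre. The tomato, tin and timer have not moved, and the arm is clear. I'll hand in.

```bash
python3 -c "
from rig import workorder; print(workorder.finish_job())"
```

```text
the job is handed in; nothing more can be done
None
```

The smaller garlic bulb is in the keeper box with the cover slid fully shut, the tomato, tin and timer have not moved, and the job was handed in at about 17 s (no verdict was returned).

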